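Clear the tab stops on a typewriter carriage

TASK

Clear the tabulator: run a fingertip lightly along the rack at the back of the carriage in one unbroken stroke, from the right-hand end towards the brass spring barrel, so that each of the six upright tab stops folds down flat in turn. Keep the touch light, do not grip or bear down on anything, leave the red button alone and do not disturb the brush, the shift key or the oil can; finish clear of the rig.

Things in the scene. Friction and masses are not known exactly. Their poses are not given: they have to be found in the camera images.
- rig: Grey steel test rig (plate 250 x 400 x 12 mm, fixed on the table) with a typewriter carriage clamped on it. Origin: underside, below the middle of the platen. x: from the typist's side to the carriage's rear, y: to the typist's left, z: up. Cast end plates at y +/-132 mm, black platen knobs out to +/-169; chrome line space lever up to 103 mm high at (-100, 172).
- platen (a point): Middle of the black rubber platen's axis, 85 mm above the table. The platen is 40 mm thick (top 105 mm up) and 250 mm long, along the rig's y. The tabulator rack runs parallel to it, 62 mm towards the rear; 35 mm are clear between them.
- row_right (a point): Cross pin of tab1, right-hand end of the row of tab stops, 86 mm above the table, on the centre line of the tabulator rack: a dark steel bar at the rear of the carriage, 14 mm wide, 256 mm long, its top face 84 mm above the table. Nothing else stands above the rack.
- row_left (a point): Cross pin of tab6, left-hand end of the row (barrel end), 86 mm above the table. The row is the straight line from row_right to row_left, 168 mm.
- barrel (a point): Centre of the top of the brass spring barrel, 52 mm across, 74 mm above the table at the left rear of the rig, beyond the left-hand end of the row.
- tab1 (a joint): Tab stop 1 of 6 from the right (rig y -88 mm): bright steel blade 16 mm tall, 10 mm wide across the rack, 3 mm thick, on a cross pin 86 mm above the table. 0 = upright (starts 0 to 0.2), 1.5 rad = flat along the rack towards the barrel, then 2 mm above pin height. It folds only that way, with about 0.5 N at its tip, and stays where left; pushed the other way it is rigid.
- tab2 (a joint): Tab stop 2 of 6 from the right (rig y -56 mm): bright steel blade 16 mm tall, 10 mm wide across the rack, 3 mm thick, on a cross pin 86 mm above the table. 0 = upright (starts 0 to 0.2), 1.5 rad = flat along the rack towards the barrel, then 2 mm above pin height. It folds only that way, with about 0.5 N at its tip, and stays where left; pushed the other way it is rigid.
- tab3 (a joint): Tab stop 3 of 6 from the right (rig y -20 mm): bright steel blade 16 mm tall, 10 mm wide across the rack, 3 mm thick, on a cross pin 86 mm above the table. 0 = upright (starts 0 to 0.2), 1.5 rad = flat along the rack towards the barrel, then 2 mm above pin height. It folds only that way, with about 0.5 N at its tip, and stays where left; pushed the other way it is rigid.
- tab4 (a joint): Tab stop 4 of 6 from the right (rig y 12 mm): bright steel blade 16 mm tall, 10 mm wide across the rack, 3 mm thick, on a cross pin 86 mm above the table. 0 = upright (starts 0 to 0.2), 1.5 rad = flat along the rack towards the barrel, then 2 mm above pin height. It folds only that way, with about 0.5 N at its tip, and stays where left; pushed the other way it is rigid.
- tab5 (a joint): Tab stop 5 of 6 from the right (rig y 48 mm): bright steel blade 16 mm tall, 10 mm wide across the rack, 3 mm thick, on a cross pin 86 mm above the table. 0 = upright (starts 0 to 0.2), 1.5 rad = flat along the rack towards the barrel, then 2 mm above pin height. It folds only that way, with about 0.5 N at its tip, and stays where left; pushed the other way it is rigid.
- tab6 (a joint): Tab stop 6 of 6 from the right (rig y 80 mm): bright steel blade 16 mm tall, 10 mm wide across the rack, 3 mm thick, on a cross pin 86 mm above the table. 0 = upright (starts 0 to 0.2), 1.5 rad = flat along the rack towards the barrel, then 2 mm above pin height. It folds only that way, with about 0.5 N at its tip, and stays where left; pushed the other way it is rigid.
- run_button (a joint): Travel of the round red push button (28 mm across) on the control box at the right front of the rig (x -82, y -155 mm from the rig's origin, cap top 78 mm above the table); 0 = out, 0.006 m = pressed; 5 N presses it. It would start the rig's motor.
- brush: Cleaning brush of turned beech with a brass ferrule and dark bristles, 166 mm long, 32 mm wide, up to 20 mm high, lying loose on the table behind the rig. Origin: at the ferrule, on the table; x along it towards the bristles.
- shift_key: Chrome shift key with its flat lever, 121 mm long, 24 mm wide, 7 mm high, lying loose on the table left of the rig. Origin: middle of the lever, underside; x along it away from the round key top.
- oiler: Copper oil can, base 54 mm across, thin upright spout to 105 mm, standing loose on the table right of the rig. Origin: centre of its base.

How it is judged:
On the way, in this order (a step that is already met when the one before it is completed fails the run):
1. tab stop 1 from the right is folded down (value of joint tab1 above 1.05 rad), for 0.05 s.
2. tab stop 2 from the right is folded down (value of joint tab2 above 1.05 rad), for 0.05 s.
3. tab stop 3 from the right is folded down (value of joint tab3 above 1.05 rad), for 0.05 s.
4. tab stop 4 from the right is folded down (value of joint tab4 above 1.05 rad), for 0.05 s.
5. tab stop 5 from the right is folded down (value of joint tab5 above 1.05 rad), for 0.05 s.
6. tab stop 6 from the right is folded down (value of joint tab6 above 1.05 rad), for 0.05 s.
At the end, for the whole second after the job is handed in: All six tab stops lie folded towards the barrel (each more than 60 degrees over), the red button is out, and brush, shift key and oil can are within 15 mm of where they lay (value of joint each of tab1, tab2, tab3, tab4, tab5, tab6 above 1.05 rad and value of joint run_button below 0.002 m and distance of each of brush, shift_key, oiler from where it was at the start of the episode below 0.015 m); the robot touches nothing.
It fails at once if the rig, the carriage or a tab stop is pushed harder than a light touch (15 N) (contact force between rig and the fingers above 15 N or contact force between rig and the arm above 15 N).
It fails at once if the hand is lifted away from the row (fingertips about 5 cm above the rack) in mid-stroke, after the first stop is down and before the last (value of joint tab1 above 1.05 rad and value of joint tab6 below 1.05 rad and height (world z) of the grasp point above 0.155 m).
It fails at once if the red button is pressed (value of joint run_button above 0.003 m).
It fails at once if brush, shift key or oil can is pushed away, lifted or tipped (distance of any of brush, shift_key, oiler from where it was at the start of the episode above 0.015 m or angle between oiler's own z axis and vertical above 0.4 rad).
It also fails if it takes over 40 s, if anything falls off the work surface, if the arm or the gripper's body presses on something with over 40 N, if the wrist force passes 120 N, or if a joint passes its speed limit or range.

ROBOT

A 6-joint arm with a two-finger parallel gripper is mounted at the origin on the work surface. World frame = base frame: x ahead of the robot, y to its left, z up, the work surface at z = 0. Lengths are in m, angles in rad, forces in N, time in s.
With the tool pointing down it reaches from about 0.25 to 0.775 m from the base axis. Payload 4 kg.
Tool frame: the origin (TCP) lies at the centre of the arm's flange, where the gripper is bolted on; the fingertips stand ahead of it and the grasp point (between the pads) lies 180 mm ahead of it (robot.tcp_to_tips is the z of the fingertips in the tool frame, in m); z points along the fingers, y is the direction in which the jaws open and shut (so a half turn about z gives the same grasp; the last joint's range is limited). The gripper opens to 94 mm and grips with 3 to 60 N. Pads are 16 mm wide; open, the fingers measure 119 mm over their backs; the gripper's body (75 mm by 177 mm) begins 78 mm behind the grasp point.
Start: joints at [-1.273, 0.087, 1.371, -0, 1.684, -0.103], TCP at [0.215, -0.506, 0.405] pointing down, gripper open.
Joint ranges: [-3.1, 3.1], [-0.76, 2.03], [0.27, 2.55], [-1.08, 4.22], [0.17, 2.65], [-2.57, 2.57]. Speed limits (rad/s): [2.79, 2.79, 3.14, 3.14, 3.14, 3.14].

INTERFACE

Orientations are given as [roll, pitch, yaw] about the fixed x, y, z axes, in that order (R = Rz(yaw) Ry(pitch) Rx(roll)).
In Python, from bench import robot gives the robot as it stands.
- The arm moves only by the tool move_arm, never from a script. Its argument "increments" is a list that holds one entry, the list of rows, each a list of 7 numbers: the opening, from 0 (shut) to 1 (fully open), then the shift along the tool's x, y, z as a fraction of full scale, then the turn, a rotation vector about the tool's x, y, z as a fraction of full scale. In form: [[[jaw, dx, dy, dz, rx, ry, rz], ...]]. A call has 1 to 8 rows; each row is the pose to reach, as a shift and turn from the pose commanded when the call began, along the tool's axes at that moment; what a row does not reach only later rows make up. Full scale, the value 1, is 0.1 m for a shift and pi/2 rad for a turn. A row lasts 1/12 s, in which the tool goes at most 41.7 mm and 7.16 degrees, less where a joint would pass 70% of its speed; a pose out of reach is approached as far as the arm can. A call with a number of a shift or a turn outside -1 to 1 is refused whole. A call with a gripper value outside its range is refused whole. The fingers move at their own pace and stop on an object; the grip force is fixed at half the most. Time passes only in rows, so rows that repeat a pose let the fingers close. It gives the time, the measured TCP pose, the force and the opening at its end, in the units of the state.
- robot.get_obs(): the state, without advancing time (a new reading comes with each control period).
- robot.snapshot(name): name is "side" or "top"; returns (picture, depth): 400x640x3 uint8, red, green, blue; 400x640 float32, m along the optical axis (not along the pixel's ray), 0 where there is no reading.
- robot.camera_params(name): a dict with "mtx" (3x3 intrinsics, pixels), "R" (3x3) and "t" (3): a world point X has camera coordinates R X + t. Camera axes: x right, y down, z forward; pixel columns grow to the right and rows downward; lengths in m; the calibration is good to about 2 mm. A picture is of the moment at which its call begins. camera_params takes no time and is no camera call.
- robot.close_job(): hands the job in, once; it reports no verdict.
The state is a dict: "time": time; "joint_positions": joint angles; "qvel": joint speeds; "joint_torque": joint torques, N m; "tool_pos": TCP position; "ee_rot": TCP orientation; "wrist_force": force on the tool from outside, world axes, zero at the start; "wrist_torque": the same for the moment, N m; "width": finger opening in m.
Only numpy, scipy, OpenCV 4.12 (cv2) and the standard library are available. Lean on these libraries where they do the work, as an engineer would, in place of code of your own. Each camera call takes 0.05 s, during which the arm holds its last target.

## Working session

There is one attempt and no reset: what is moved stays moved. The work goes in short steps, Python scripts to look and compute and a tool call to move; the robot and the scene stay as the last step left them, time stands still between calls to the robot, and variables do not carry over. Pictures are saved under pics/ and viewed, and the job is handed in when it is done.

Besides the shell and the picture viewer there is one more tool, called after "Emit:" as name(argument=value, ...), one argument or row to a line, values as JSON. move_arm: Moves the arm, as the interface text tells. Its arguments: {"type":"object","properties":{"increments":{"type":"array","items":{"type":"array","items":{"type":"array","items":{"type":"number","minimum":-1,"maximum":1}}}}},"required":["increments"]}

```bash
mkdir -p pics; ls; python3 - <<'E'
from bench import robot
import cv2,numpy as np
for n in("top","side"):
    p,d=robot.snapshot(n); cv2.imwrite(f"pics/{n}0.png",p[:,:,::-1]); np.savez(f"{n}0.npz",p=p,d=d)
    c=robot.camera_params(n);print(n,c)
print(robot.get_obs(),robot.tcp_to_tips)
E
```

```text
pics
top {'mtx': array([[398.95324931,   0.        , 322.087381  ],
       [  0.        , 398.95324931, 206.22586317],
       [  0.        ,   0.        ,   1.        ]]), 'R': array([[-0.01631131, -0.9996269 , -0.02190903],
       [-0.98696042,  0.01960622, -0.15976459],
       [ 0.16013454,  0.01901737, -0.98691199]]), 't': array([0.05451805, 0.56287884, 0.90437121])}
side {'mtx': array([[430.65728352,   0.        , 318.76313391],
       [  0.        , 430.65728352, 196.45102472],
       [  0.        ,   0.        ,   1.        ]]), 'R': array([[-0.99643378, -0.08374642,  0.01030796],
       [-0.06963024,  0.7471118 , -0.66104129],
       [ 0.04765865, -0.65940162, -0.75027872]]), 't': array([0.54658754, 0.06623931, 0.96248492])}
{'time': 0.1, 'joint_positions': array([-1.27313406e+00,  8.78791946e-02,  1.37207302e+00, -2.15355599e-05,
        1.68359564e+00, -1.03106525e-01]), 'qvel': array([ 0.0009183 , -0.0015124 , -0.00292991, -0.00138213,  0.00042915,
       -0.00038715]), 'joint_torque': array([ 2.04145377e-03, -3.41250622e+01, -3.03302729e+01,  7.20862322e-02,
        3.04219779e-02, -1.03835437e-04]), 'tool_pos': array([ 0.21453035, -0.50633007,  0.40363715]), 'ee_rot': array([-3.13964563e+00, -1.79946956e-04,  4.00766212e-01]), 'wrist_force': array([-0.47118441, -0.163734  , -0.04306413]), 'wrist_torque': array([ 0.0219554 ,  0.00925717, -0.00135164]), 'width': 0.09391756075463295} 0.1992
```

View pics/top0.png

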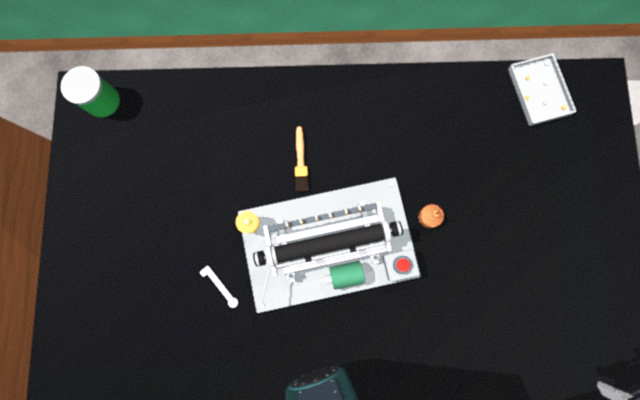

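View pics/side0.png

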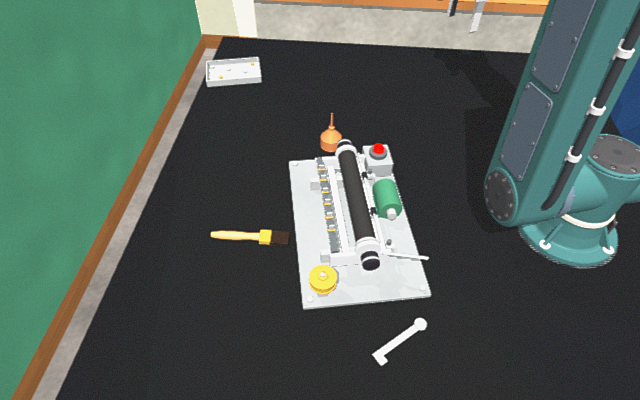

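The top view shows the rig around (330,245), barrel (247,222), button (403,265), oil can (431,216), brush (301,160) and shift key (219,286). The side view shows the row of tabs from about (321,165) to (333,245). I'll enlarge both.

```bash
python3 - <<'E'
import cv2,numpy as np
t=np.load("top0.npz");s=np.load("side0.npz")
c=t['p'][170:320,225:445][:,:,::-1];cv2.imwrite("pics/t1.png",cv2.resize(c,None,fx=3.6,fy=3.6,interpolation=cv2.INTER_CUBIC))
c=s['p'][130:310,270:440][:,:,::-1];cv2.imwrite("pics/s1.png",cv2.resize(c,None,fx=3.3,fy=3.3,interpolation=cv2.INTER_CUBIC))
E
```

```text
(no output)
```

View pics/t1.png

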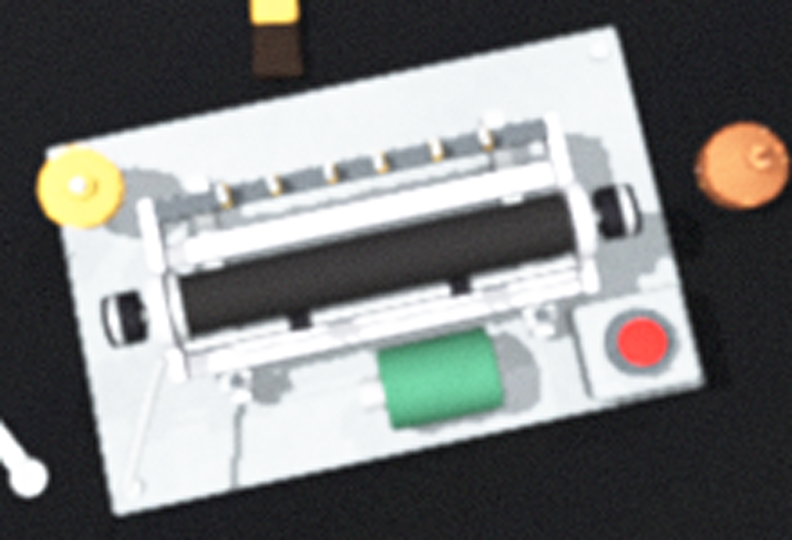

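View pics/s1.png

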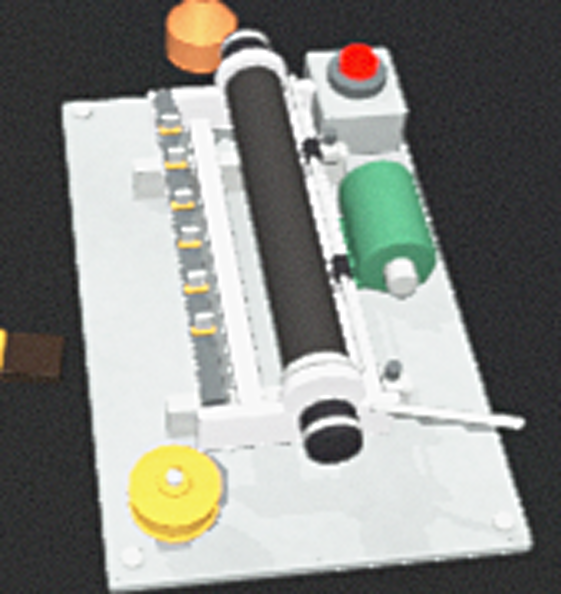

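```bash
cat > h.py <<'E'
import cv2,numpy as np
from bench import robot
C={n:robot.camera_params(n) for n in("top","side")}
def ray(n,uv):
    c=C[n];K=c['mtx'];d=np.linalg.inv(K)@[uv[0],uv[1],1];return -c['R'].T@c['t'],c['R'].T@d
def plane(n,uv,z):
    o,d=ray(n,uv);return o+d*(z-o[2])/d[2]
def tri(a,b):
    P=[C[n]['mtx']@np.c_[C[n]['R'],C[n]['t']] for n in("top","side")]
    X=cv2.triangulatePoints(P[0],P[1],np.array(a,float).reshape(2,1),np.array(b,float).reshape(2,1)).ravel();return X[:3]/X[3]
def proj(n,X):
    c=C[n];q=c['mtx']@(c['R']@X+c['t']);return q[:2]/q[2]
def blobs(p,m,w=None):
    n,l,s,c=cv2.connectedComponentsWithStats(m.astype(np.uint8));return [(s[i,4],*c[i].round(2)) for i in range(1,n)]
E
python3 - <<'E'
from h import *
for n,(a,b,c,d) in(("top",(200,230,285,370)),("side",(155,240,312,342))):
    f=np.load(n+"0.npz");p=f['p'].astype(float);D=f['d']
    w=np.clip(p[...,0]-p[...,2]-25,0,None)
    m=np.zeros(w.shape,bool);m[a:b,c:d]=w[a:b,c:d]>0
    nn,l,s,_=cv2.connectedComponentsWithStats(m.astype(np.uint8))
    for i in range(1,nn):
        y,x=np.nonzero(l==i);ww=w[y,x]
        if len(x)<3: continue
        u=(x*ww).sum()/ww.sum();v=(y*ww).sum()/ww.sum()
        print(n,len(x),round(u,2),round(v,2),plane(n,(u,v),.086).round(4),D[int(v+.5),int(u+.5)])
    h=cv2.cvtColor(f['p'],cv2.COLOR_RGB2HSV)
    for nm,lo,hi in(("yellow",(20,130,120),(35,255,255)),("red",(0,210,120),(4,255,255)),("green",(70,80,50),(85,255,255)),("copper",(5,100,80),(17,255,255))):
        print(n,nm,[b for b in blobs(0,cv2.inRange(h,lo,hi)>0) if b[0]>50])
E
```

```text
top 7 360.44 210.22 [ 0.5463 -0.0434  0.086 ] 0.893814
top 7 346.21 213.32 [ 0.5399 -0.011   0.086 ] 0.89648175
top 6 331.25 216.46 [0.5333 0.0232 0.086 ] 0.8898345
top 8 317.31 219.32 [0.5274 0.0549 0.086 ] 0.8903931
top 8 301.73 222.33 [0.5212 0.0903 0.086 ] 0.8983028
top 12 287.85 225.1 [0.5155 0.1219 0.086 ] 0.8957183
top yellow []
top red []
top green [(np.int32(19710), np.float64(290.65), np.float64(15.28)), (np.int32(696), np.float64(346.97), np.float64(274.67))]
top copper [(np.int32(7363), np.float64(321.19), np.float64(37.37)), (np.int32(10644), np.float64(19.38), np.float64(249.07)), (np.int32(141), np.float64(299.36), np.float64(144.54)), (np.int32(505), np.float64(430.95), np.float64(215.61))]
side 18 320.93 169.24 [ 0.5481 -0.042   0.086 ] 0.9475503
side 17 322.91 179.67 [ 0.5413 -0.0107  0.086 ] 0.928156
side 17 324.8 192.01 [0.5346 0.0247 0.086 ] 0.90386105
side 17 326.92 203.62 [0.5278 0.0564 0.086 ] 0.882321
side 20 328.86 217.27 [0.5214 0.0918 0.086 ] 0.8594104
side 20 330.97 230.04 [0.5151 0.1233 0.086 ] 0.8363855
side yellow [(np.int32(102), np.float64(526.53), np.float64(1.5)), (np.int32(158), np.float64(264.73), np.float64(236.65)), (np.int32(595), np.float64(322.43), np.float64(279.32))]
side red [(np.int32(80), np.float64(378.41), np.float64(148.38))]
side green [(np.int32(45540), np.float64(71.75), np.float64(139.72)), (np.int32(796), np.float64(385.64), np.float64(197.04))]
side copper [(np.int32(902), np.float64(384.68), np.float64(2.64)), (np.int32(171), np.float64(465.19), np.float64(4.77)), (np.int32(616), np.float64(514.93), np.float64(7.18)), (np.int32(5622), np.float64(106.52), np.float64(232.29)), (np.int32(355), np.float64(329.67), np.float64(137.33)), (np.int32(123), np.float64(232.92), np.float64(234.7))]
```

Pins agree between the two views within about 2 mm, and the row measures 168.1 and 168.6 mm against 168 given. Next I'll check heights around the rack.

```bash
python3 - <<'E'
from h import *
R=np.array([.5472,-.0427]);L=np.array([.5153,.1226]);u=(L-R)/np.linalg.norm(L-R);x=np.array([u[1],-u[0]])
O=(R+L)/2+u*.004-x*.062  # rig origin
print("yaw",np.arctan2(x[1],x[0]),"origin",O)
for n in("top","side"):
    D=np.load(n+"0.npz")['d'];v,uu=np.indices(D.shape);c=C[n];K=c['mtx']
    P=np.stack([(uu-K[0,2])/K[0,0]*D,(v-K[1,2])/K[1,1]*D,D],-1)
    W=(P-c['t'])@c['R'];q=W[...,:2]-O;rx=q@x*1e3;ry=q@u*1e3;z=W[...,2]*1e3
    print(n,"rows: ry; cols rx",list(range(20,105,7)))
    for a in range(-150,151,12):
        o=[]
        for b in range(20,105,7):
            m=(abs(ry-a)<=6)&(abs(rx-b)<=3.5)&(D>0)
            o.append("%3d"%np.percentile(z[m],90) if m.sum() else " --")
        print("%4d"%a,*o)
for n in C:
  for nm,X in(("barrel",None),("button",(-.082,-.155,.078)),("platen",(0,0,.105))):
    if X: print(n,nm,proj(n,np.r_[O+X[0]*x+X[1]*u,X[2]]))
E
```

```text
yaw 0.19063890591409574 origin [0.46961529 0.03212939]
top rows: ry; cols rx [20, 27, 34, 41, 48, 55, 62, 69, 76, 83, 90, 97, 104]
-150  95  12  15  17  15  13  15  15  15  14  14  13  15
-138 107 101  79  81  82  78  80  80  --  13  15  15  15
-126 103  97  79  78  78  79  86  87  79  14  14  15  14
-114  99  11  57  57  56  65  86  87  79  13  15  14  14
-102 100  43  55  56  53  82  87  87  76  44  43  14  15
 -90  99  36  56  56  53  84  94 100  80  34  14  16  15
 -78 100  15  55  57  54  80  86  86  85  17  15  14  14
 -66  98  15  56  57  55  79  85  86  80  15  14  15  15
 -54 101  13  56  55  52  46  98 101  --  15  14  16  16
 -42 100  12  56  56  55  81  86  87  --  14  16  14  15
 -30  99  15  56  56  54  81  85  86  83  15  14  15  14
 -18 102  14  56  56  53  80 101 102  --  15  15  14  15
  -6  99  16  55  56  54  81  85  84  --  14  15  14  15
   6  99  14  57  56  53  81  91  88  --  13  15  13  15
  18 101  13  56  56  55  82  91  96  --  14  14  15  15
  30 100  15  56  56  54  84  86  85  --  15  13  15  15
  42  99  13  56  55  53  83  92  87  --  15  14  15  15

[... 1527 characters left out ...]
 --  15  86  15  14  15  14  14
  54  97  52  57  55  12  91 103  96  15  14  15  15  14
  66  95  55  56  55  15  87  86  85  15  14  15  14  15
  78  96  54  57  56  --  90 102 100  14  15  14  15  15
  90  97  54  57  56  43  86  90  87  42  42  14  14  14
 102  96  54  56  56  44  86  86  85  43  44  15  15  14
 114  96  14  54  56  14  84  86  86  41  32  15  15  14
 126 101  80  72  78  15  85  85  86  --  --  --  --  14
 138  99  79  79  77  79  78  78  79  --  --  --  --  --
 150  16  15  14  15  14  15  15  --  73  72  72  72  72
top button [403.2952857 266.5029145]
top platen [327.74934873 244.1122121 ]
side button [379.01420844 147.2497971 ]
side platen [356.25574939 190.67654737]
```

Emit:
move_arm(
  increments=[
    [[0,0.25,-0.14,0,0,0,0],[0,0.5,-0.28,0,0,0,0],[0,0.75,-0.43,0,0,0,0],[0,1,-0.57,0,0,0,0]],
  ],
)

```text
time: 0.43
tool_pos: [0.2848, -0.4139, 0.404]
ee_rot: [-3.14, 0.0, 0.4]
wrist_force: [0.3, -0.6, -0.5]
width: 0.0708
```

Emit:
move_arm(
  increments=[
    [[0,0.25,-0.14,0,0,0,0],[0,0.5,-0.28,0,0,0,0],[0,0.75,-0.43,0,0,0,0],[0,1,-0.57,0,0,0,0]],
  ],
)

```text
time: 0.77
tool_pos: [0.3547, -0.3221, 0.4042]
ee_rot: [-3.141, 0.0, 0.401]
wrist_force: [0.4, 0.3, 0.9]
width: 0.0445
```

Emit:
move_arm(
  increments=[
    [[0,0.25,-0.14,0,0,0,0],[0,0.5,-0.28,0,0,0,0],[0,0.75,-0.43,0,0,0,0],[0,1,-0.57,0,0,0,0]],
  ],
)

```text
time: 1.1
tool_pos: [0.4246, -0.2305, 0.4042]
ee_rot: [-3.141, 0.0, 0.401]
wrist_force: [0.2, -0.4, 0.8]
width: 0.0177
```

Emit:
move_arm(
  increments=[
    [[0,0.25,-0.14,0,0,0,0],[0,0.5,-0.28,0,0,0,0],[0,0.75,-0.43,0,0,0,0],[0,1,-0.57,0,0,0,0],[0,1,-0.57,0,0,0,0.067],[0,1,-0.57,0,0,0,0.134],[0,1,-0.57,0,0,0,0.134],[0,1,-0.57,0,0,0,0.134]],
  ],
)

```text
time: 1.77
tool_pos: [0.4939, -0.1403, 0.4042]
ee_rot: [-3.141, 0.001, 0.193]
wrist_force: [0.7, -0.1, 0.2]
width: 0.0006
```

```bash
cat >> h.py <<'E'
R=np.array([.5472,-.0427]);L=np.array([.5153,.1226]);u=(L-R)/np.linalg.norm(L-R);x=np.array([u[1],-u[0]])
O=(R+L)/2+u*.004-x*.062
from scipy.spatial.transform import Rotation as Ro
def st():
    o=robot.get_obs();M=Ro.from_euler('xyz',o['ee_rot']).as_matrix();t=o['tool_pos']+M[:,2]*robot.tcp_to_tips
    q=t[:2]-O;print("t",o['time'],"tcp",o['tool_pos'].round(4),"rpy",o['ee_rot'].round(4),"tip rig xy mm",(q@x*1e3).round(1),(q@u*1e3).round(1),"tip z",(t[2]*1e3).round(1),"F",o['wrist_force'].round(2),"w",o['width'])
    tgt=np.r_[O+.062*x-.112*u,.0905];print("to start, tool axes, units .1m",(M.T@(tgt-t)*10).round(3));return t
E
python3 -c "
from h import *
st()"
```

```text
t 1.7667 tcp [ 0.4939 -0.1403  0.4042] rpy [-3.1411e+00  9.0000e-04  1.9320e-01] tip rig xy mm -9.0 -173.8 tip z 205.0 F [ 0.67 -0.08  0.22] w 0.0005955638581721634
to start, tool axes, units .1m [ 0.712 -0.616  1.144]
```

Emit:
move_arm(
  increments=[
    [[0,0.24,-0.21,0,0,0,0],[0,0.48,-0.41,0,0,0,0],[0,0.71,-0.61,0,0,0,0],[0,0.71,-0.61,0.25,0,0,0],[0,0.71,-0.61,0.5,0,0,0],[0,0.71,-0.61,0.75,0,0,0],[0,0.71,-0.61,0.75,0,0,0],[0,0.71,-0.61,0.75,0,0,0]],
  ],
)

```text
time: 2.43
tool_pos: [0.5516, -0.0674, 0.3281]
ee_rot: [-3.14, 0.004, 0.191]
wrist_force: [-0.9, 0.0, 0.8]
width: 0.0003
```

```bash
python3 - <<'E'
from h import *
t=st()
for n,(a,b,c,d) in(("top",(130,270,290,440)),("side",(60,240,250,430))):
    p,D=robot.snapshot(n);np.savez(n+"1.npz",p=p,d=D);print(n,proj(n,t))
    k=4 if n=="top" else 3.3
    cv2.imwrite(f"pics/{n}1.png",cv2.resize(p[a:b,c:d,::-1],None,fx=k,fy=k,interpolation=cv2.INTER_CUBIC))
E
```

```text
t 2.4333 tcp [ 0.5516 -0.0674  0.3281] rpy [-3.14    0.0037  0.1911] tip rig xy mm 60.9 -112.9 tip z 128.9 F [-0.86  0.04  0.79] w 0.00029737591298584855
to start, tool axes, units .1m [ 0.012 -0.009  0.384]
top [372.83636257 204.99352555]
side [320.92427138 146.9730378 ]
```

View pics/side1.png

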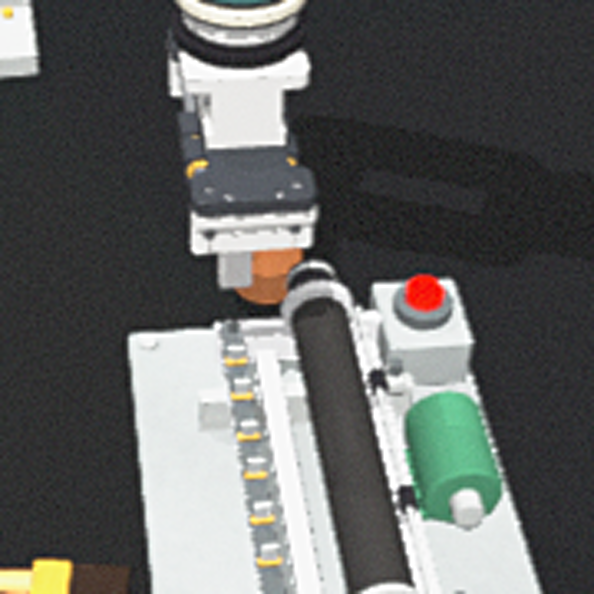

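View pics/top1.png

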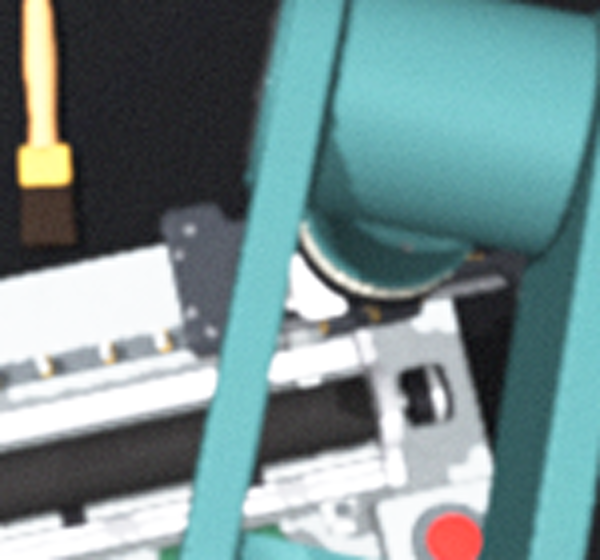

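```bash
python3 - <<'E'
from h import *
n="side";f=np.load("side1.npz");D=f['d'];p=f['p'];c=C[n];K=c['mtx']
for v in range(126,156,2):
    o=[]
    for uu in(316,318,320,322,324):
        d=D[v,uu];W=(np.array([(uu-K[0,2])/K[0,0]*d,(v-K[1,2])/K[1,1]*d,d])-c['t'])@c['R'];q=W[:2]-O
        o.append("%4d,%4d,%4d|"%(q@x*1e3,q@u*1e3,W[2]*1e3) if d>0 else "--")
    print(v,*o,p[v,320])
E
```

```text
126   81, -25, 260|   77, -26, 258|   73, -26, 258|   70, -26, 258|   66, -24, 259| [246 247 243]
128   81, -26, 254|   77, -25, 255|   74, -25, 254|   70, -27, 252|   65, -32, 248| [227 225 224]
130   80, -30, 246|   76, -32, 244|   73, -32, 244|   69, -32, 243|   65, -31, 244| [175 173 173]
132   80, -32, 240|   76, -31, 240|   73, -32, 239|   69, -31, 239|   65, -32, 238| [238 237 236]
134   80, -30, 236|   76, -31, 235|   73, -31, 235|   69, -33, 233|   65, -30, 235| [236 236 235]
136   80, -31, 231|   68,-101, 170|   64,-100, 170|   60,-101, 169|   56,-100, 170| [194 193 192]
138   71,-113, 155|   69, -98, 167|   64,-100, 165|   60,-101, 164|   56, -99, 165| [175 175 172]
140   71,-115, 147|   68,-101, 159|   64, -99, 160|   60,-100, 159|   56,-100, 159| [174 174 169]
142   71,-115, 142|   68,-100, 155|   64,-100, 154|   60,-101, 153|   56,-100, 153| [177 174 172]
144   71,-114, 136|   68, -99, 150|   64, -99, 149|   60,-101, 147|   56, -99, 148| [177 175 173]
146   56,-258,   1|   68,-100, 143|   64,-102, 141|   60,-100, 142|   55,-100, 142| [174 175 173]
148   56,-252,   0|   51,-249,   2|   46,-248,   2|   41,-243,   6|   37,-238,  10| [37 42 43]
150   57,-243,   0|   52,-241,   2|   47,-241,   1|   41,-243,   0|   37,-238,   3| [46 52 51]
152   58,-235,   1|   53,-234,   1|   48,-234,   1|   42,-233,   1|   37,-234,   0| [44 41 46]
154   59,-224,   4|   53,-227,   1|   48,-226,   2|   43,-227,   0|   38,-228,  -1| [41 46 48]
```

The finger's front face lies at rig y −100 mm as expected, but its lowest visible point is about 139 mm against a nominal tip of 129. That suggests a bevelled tip. I'll go down beside tab1 to a nominal 92 mm and look again.

Emit:
move_arm(
  increments=[
    [[0,0.01,0,0.1,0,0,0],[0,0.01,0,0.2,0,0,0],[0,0.01,0,0.28,0,0,0],[0,0.01,0,0.34,0,0,0],[0,0.01,0,0.37,0,0,0],[0,0.01,0,0.37,0,0,0],[0,0.01,0,0.37,0,0,0]],
  ],
)

```text
time: 3.12
tool_pos: [0.5531, -0.0669, 0.2924]
ee_rot: [-3.141, 0.0, 0.19]
wrist_force: [0.2, -0.3, 0.3]
width: 0.0007
```

```bash
python3 - <<'E'
from h import *
t=st()
n="side"
p,D=robot.snapshot(n);np.savez(n+"2.npz",p=p,d=D);print(n,proj(n,t))
a,b,c0,d0=130,190,290,350
cv2.imwrite("pics/side2.png",cv2.resize(p[a:b,c0:d0,::-1],None,fx=10,fy=10,interpolation=cv2.INTER_CUBIC))
c=C[n];K=c['mtx']
for v in range(146,168,1):
    o=[]
    for uu in(314,315,316,317,318,320,322,324):
        d=D[v,uu];W=(np.array([(uu-K[0,2])/K[0,0]*d,(v-K[1,2])/K[1,1]*d,d])-c['t'])@c['R'];q=W[:2]-O
        o.append("%4d,%4d,%4d|"%(q@x*1e3,q@u*1e3,W[2]*1e3) if d>0 else "--")
    print(v,*o)
E
```

```text
t 3.1167 tcp [ 0.5531 -0.0669  0.2924] rpy [-3.1415e+00  4.0000e-04  1.9040e-01] tip rig xy mm 63.1 -113.0 tip z 93.2 F [ 0.24 -0.32  0.33] w 0.0006767138051458985
to start, tool axes, units .1m [-0.011 -0.01   0.027]
side [319.7121973  158.95159396]
146   84, -31, 206|   82, -32, 205|   80, -33, 204|   78, -33, 204|   76, -32, 205|   72, -33, 203|   68, -31, 205|   64, -31, 204|
147   84, -32, 202|   82, -32, 202|   80, -32, 202|   78, -32, 202|   76, -33, 201|   72, -33, 201|   68, -31, 202|   65, -31, 202|
148   84, -32, 200|   82, -31, 201|   80, -31, 200|   78, -33, 199|   76, -30, 201|   72, -32, 199|   68, -31, 200|   64, -31, 199|
149   84, -34, 196|   82, -31, 198|   80, -33, 197|   78, -31, 198|   76, -33, 196|   72, -31, 197| --   64, -32, 196|
150   84, -32, 195|   82, -33, 194|   80, -31, 196|   78, -30, 196|   76, -32, 194|   72, -33, 193|   68, -33, 193|   64, -32, 194|
151   84, -29, 195|   82, -32, 192|   80, -32, 192|   78, -31, 193|   76, -31, 193|   64, -99, 129|   59,-100, 128|   55,-101, 127|
152   63,-236,   0|   72,-123, 105|   72,-101, 126|   70, -99, 127|   
[... 1328 characters left out ...]
  86|   62,-110,  86|   57,-112,  83|   51,-126,  69|
163   68,-183,  12|   72,-125,  68|   71,-112,  81|   69,-109,  84|   67,-108,  84|   63,-105,  87|   58,-106,  86|   51,-126,  66|
164   69,-178,  14|   72,-125,  65|   69,-127,  64|   69,-105,  85|   67,-106,  84|   63,-104,  86|   58,-104,  85|   50,-130,  59|
165   69,-174,  14|   72,-126,  61|   69,-127,  61|   70,-101,  86|   67,-103,  84|   65, -85, 101|   61, -82, 104|   51,-128,  58|
166   69,-175,  10|   71,-129,  55|   69,-128,  57|   70,-100,  84|   68, -99,  85|   65, -84,  99|   61, -82, 100|   50,-129,  53|
167   70,-169,  13|   72,-127,  54| --   70, -96,  85|   68, -95,  85|   65, -82,  97|   61, -84,  96|   51,-125,  54|
```

View pics/side2.png

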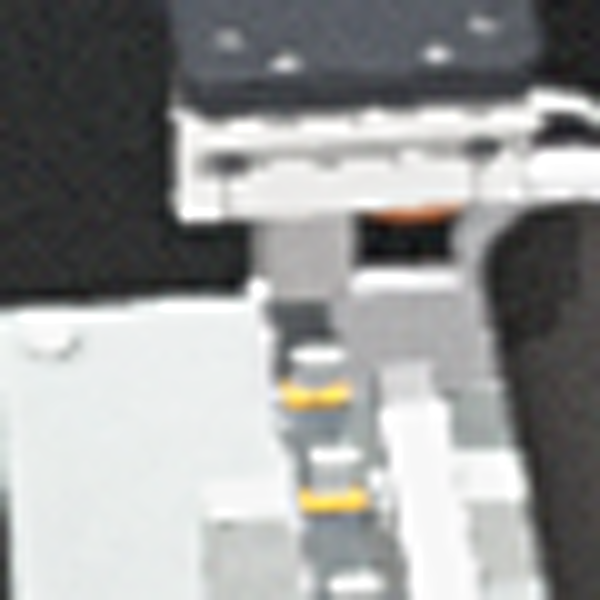

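The picture shows the finger over the rack's right end at crop (305,250), with tab1 upright at (317,370) just ahead of it. No contact yet: the force is about 0.3 N. I'll lower to a nominal 90 mm and stroke tab1 only.

Emit:
move_arm(
  increments=[
    [[0,-0.01,0,0.015,0,0,0],[0,-0.01,0,0.03,0,0,0],[0,-0.01,-0.06,0.03,0,0,0],[0,-0.01,-0.12,0.03,0,0,0],[0,-0.01,-0.18,0.03,0,0,0],[0,-0.01,-0.24,0.03,0,0,0],[0,-0.01,-0.28,0.03,0,0,0],[0,-0.01,-0.28,0.03,0,0,0]],
  ],
)

```text
time: 3.83
tool_pos: [0.5467, -0.0386, 0.29]
ee_rot: [-3.142, -0.0, 0.192]
wrist_force: [-0.1, 1.0, -0.9]
width: 0.0005
```

```bash
cat >> h.py <<'E'
def look(k):
    n="side";t=st();p,D=robot.snapshot(n);np.savez(f"{n}{k}.npz",p=p,d=D);print(n,proj(n,t))
    cv2.imwrite(f"pics/side{k}.png",cv2.resize(p[130:250,270:350,::-1],None,fx=5,fy=5,interpolation=cv2.INTER_CUBIC))
E
python3 -c "
from h import *
look(3)"
```

```text
t 3.8333 tcp [ 0.5467 -0.0386  0.29  ] rpy [-3.1415e+00 -5.0000e-04  1.9160e-01] tip rig xy mm 62.4 -84.0 tip z 90.8 F [-0.08  1.04 -0.86] w 0.000513904503441442
to start, tool axes, units .1m [-0.004  0.28   0.003]
side [321.45985708 168.83675166]
```

View pics/side3.png

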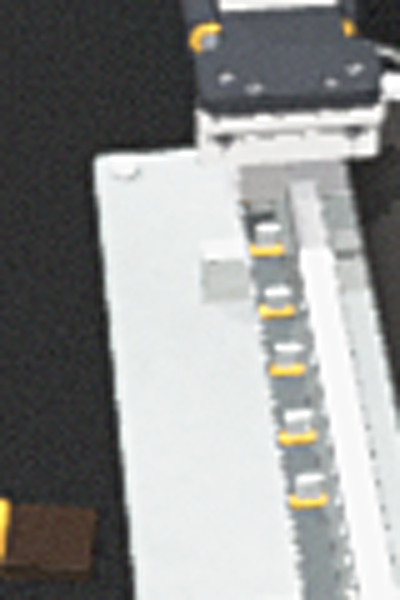

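```bash
python3 - <<'E'
from h import *
n="side";f=np.load("side3.npz");D=f['d'];p=f['p'];c=C[n];K=c['mtx']
for v in range(164,180,1):
    o=[]
    for uu in(319,320,321,322,323,324,325,326):
        d=D[v,uu];W=(np.array([(uu-K[0,2])/K[0,0]*d,(v-K[1,2])/K[1,1]*d,d])-c['t'])@c['R'];q=W[:2]-O
        o.append("%3d,%4d,%4d|"%(q@x*1e3,q@u*1e3,W[2]*1e3) if d>0 else "--")
    print(v,*o,p[v,322],p[v,324])
E
```

```text
164  69, -72, 117|  67, -70, 118|  65, -71, 118|  63, -70, 118|  61, -69, 120|  58, -71, 117|  56, -72, 116|  54, -71, 117| [174 171 168] [175 172 171]
165  69, -70, 115|  67, -69, 117|  65, -69, 116|  62, -73, 113|  60, -70, 115|  58, -69, 116|  56, -69, 115|  54, -70, 114| [177 176 175] [180 176 176]
166  69, -70, 113|  67, -72, 111|  65, -70, 113|  63, -70, 113|  60, -71, 112|  58, -68, 113|  56, -71, 110|  54, -69, 113| [178 177 175] [175 174 174]
167  69, -72, 108|  67, -70, 110|  65, -70, 110|  63, -69, 110|  60, -69, 110|  58, -71, 108|  56, -73, 106|  53, -73, 106| [171 171 170] [175 174 173]
168  69, -67, 109|  67, -71, 106|  65, -69, 107|  63, -69, 107|  60, -72, 104|  58, -70, 106|  56, -72, 103|  54, -70, 105| [180 179 178] [180 177 177]
169  69, -69, 105|  67, -68, 106|  65, -70, 103|  62, -72, 102|  60, -70, 103|  58, -70, 103|  56, -72, 100|  54, -70, 102| [172 171 170] [175 173 173]
170  68, -77,  94|  66, -78,  92|  64, -78,  92|  61, -78,  92|  59, -76,  94|  46,-157,  12|  44,-158,  11|  41,-157,  11| [168 171 167] [147 146 139]
171  68, -77,  90|  66, -74,  93|  6
[... 628 characters left out ...]
102|  62, -52, 103|  60, -54, 101|  58, -54, 101|  43,-140,  11| [255 255 255] [255 255 255]
176  69, -69,  84|  67, -68,  84|  67, -52, 101|  64, -52, 100|  62, -53,  99|  60, -53,  99|  58, -52, 100|  44,-136,  12| [208 211 209] [209 212 210]
177  69, -64,  85|  67, -64,  85|  66, -52,  97|  64, -52,  97|  62, -53,  96|  60, -53,  96|  56, -64,  84|  49,-102,  44| [187 192 188] [180 187 187]
178  69, -63,  83|  68, -61,  85|  66, -52,  94|  64, -51,  95|  62, -53,  93|  60, -52,  94|  57, -55,  90|  49,-100,  43| [191 195 192] [194 192 187]
179  70, -61,  82|  69, -52,  91|  67, -50,  94|  64, -56,  87|  62, -51,  91|  60, -54,  89|  58, -53,  89|  49, -98,  42| [232 222 178] [243 226 169]
```

Tab1's tip now reads about 7 mm above its pin and lies ahead of it, so it has folded to about 1.1 rad and the touch is light. I'll continue the stroke slightly lower.

Emit:
move_arm(
  increments=[
    [[0,0,-0.05,0.01,0,0,0],[0,0,-0.1,0.01,0,0,0],[0,0,-0.16,0.01,0,0,0],[0,0,-0.22,0.01,0,0,0],[0,0,-0.28,0.01,0,0,0],[0,0,-0.33,0.01,0,0,0],[0,0,-0.36,0.01,0,0,0],[0,0,-0.36,0.01,0,0,0]],
  ],
)

```text
time: 4.55
tool_pos: [0.5399, -0.0033, 0.2888]
ee_rot: [-3.141, -0.0, 0.191]
wrist_force: [-0.3, 0.1, 0.2]
width: 0.0002
```

```bash
python3 -c "
from h import *
look(4)
p,D=robot.snapshot('top');cv2.imwrite('pics/top4.png',cv2.resize(p[150:270,270:430,::-1],None,fx=5,fy=5,interpolation=cv2.INTER_CUBIC))"
```

```text
t 4.55 tcp [ 0.5399 -0.0033  0.2888] rpy [-3.1407e+00 -2.0000e-04  1.9130e-01] tip rig xy mm 62.3 -47.9 tip z 89.6 F [-0.34  0.06  0.25] w 0.0001572985800071701
to start, tool axes, units .1m [-0.003  0.641 -0.01 ]
side [323.35231184 181.09112655]
```

View pics/side4.png

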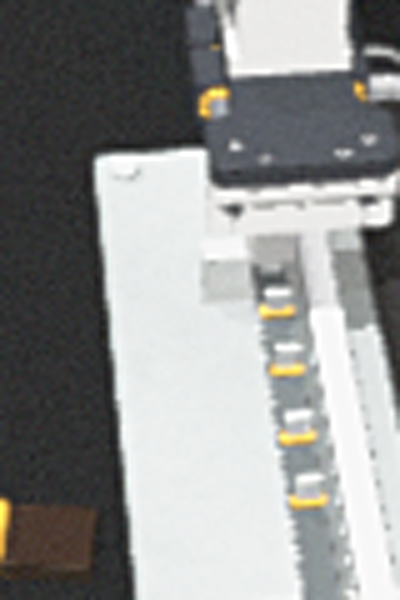

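View pics/top4.png

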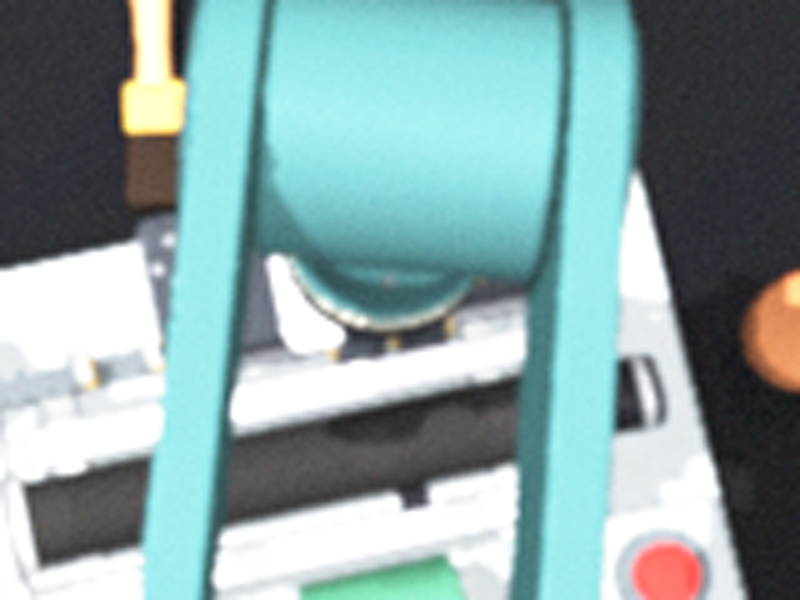

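Tabs 3–6 are upright ahead of the finger (crop (278,300) to (308,490)). Tab2 is under it, and the force is under 0.5 N. Continuing.

Emit:
move_arm(
  increments=[
    [[0,0,-0.06,0,0,0,0],[0,0,-0.12,0,0,0,0],[0,0,-0.18,0,0,0,0],[0,0,-0.24,0,0,0,0],[0,0,-0.3,0,0,0,0],[0,0,-0.36,0,0,0,0],[0,0,-0.42,0,0,0,0],[0,0,-0.42,0,0,0,0]],
  ],
)

```text
time: 5.32
tool_pos: [0.5318, 0.0383, 0.2887]
ee_rot: [-3.14, -0.0, 0.192]
wrist_force: [-0.1, -0.1, 1.5]
width: 0.0004
```

```bash
python3 -c "
from h import *
look(5)"
```

```text
t 5.3167 tcp [0.5318 0.0383 0.2887] rpy [-3.1403e+00 -1.0000e-04  1.9170e-01] tip rig xy mm 62.2 -5.4 tip z 89.5 F [-0.15 -0.06  1.48] w 0.0003926698521984581
to start, tool axes, units .1m [-0.004  1.066 -0.011]
side [325.69740856 195.91090305]
```

View pics/side5.png

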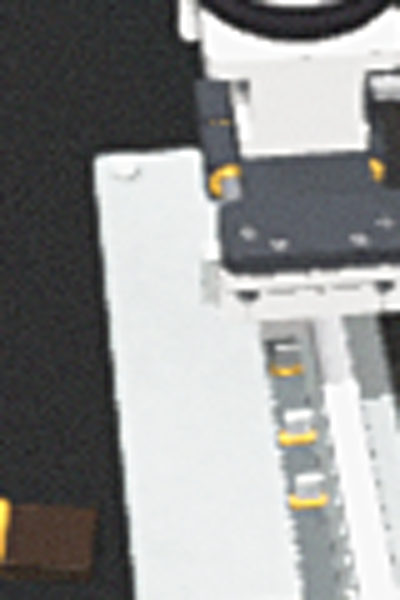

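Tabs 4–6 remain upright ahead of the finger, at crop (286,355), (297,420) and (308,490). Force is about 1.5 N. Next come tab4 (rig y 12) and tab5 (48).

Emit:
move_arm(
  increments=[
    [[0,0,-0.06,0,0,0,0],[0,0,-0.12,0,0,0,0],[0,0,-0.18,0,0,0,0],[0,0,-0.24,0,0,0,0],[0,0,-0.3,0,0,0,0],[0,0,-0.36,0,0,0,0],[0,0,-0.36,0,0,0,0]],
  ],
)

```text
time: 5.95
tool_pos: [0.5249, 0.0737, 0.2886]
ee_rot: [-3.14, 0.0, 0.192]
wrist_force: [-0.1, 0.3, 0.4]
width: 0.0005
```

Emit:
move_arm(
  increments=[
    [[0,0,-0.06,0,0,0,0],[0,0,-0.12,0,0,0,0],[0,0,-0.18,0,0,0,0],[0,0,-0.24,0,0,0,0],[0,0,-0.3,0,0,0,0],[0,0,-0.34,0,0,0,0],[0,0,-0.34,0,0,0,0]],
  ],
)

```text
time: 6.53
tool_pos: [0.5186, 0.1068, 0.2887]
ee_rot: [-3.141, -0.0, 0.191]
wrist_force: [-0.8, 0.7, 0.1]
width: 0.0004
```

```bash
python3 -c "
from h import *
look(6)"
```

```text
t 6.5333 tcp [0.5186 0.1068 0.2887] rpy [-3.1405e+00 -1.0000e-04  1.9150e-01] tip rig xy mm 62.2 64.2 tip z 89.5 F [-0.76  0.71  0.14] w 0.0004113658556590077
to start, tool axes, units .1m [-0.004  1.762 -0.012]
side [329.83799191 222.25995568]
```

View pics/side6.png

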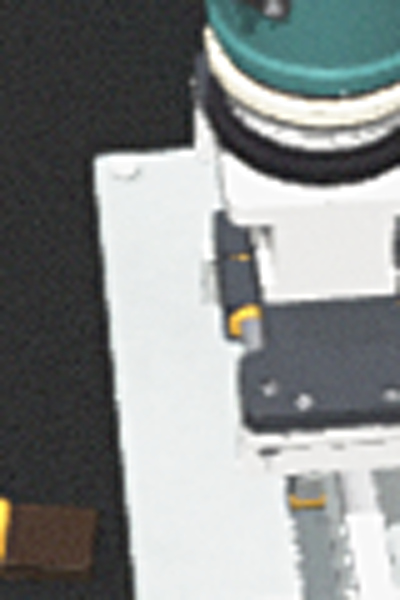

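```bash
python3 -c "
from h import *
p,D=robot.snapshot('top');cv2.imwrite('pics/top6.png',cv2.resize(p[150:270,270:430,::-1],None,fx=5,fy=5,interpolation=cv2.INTER_CUBIC))"
```

```text
(no output)
```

View pics/top6.png

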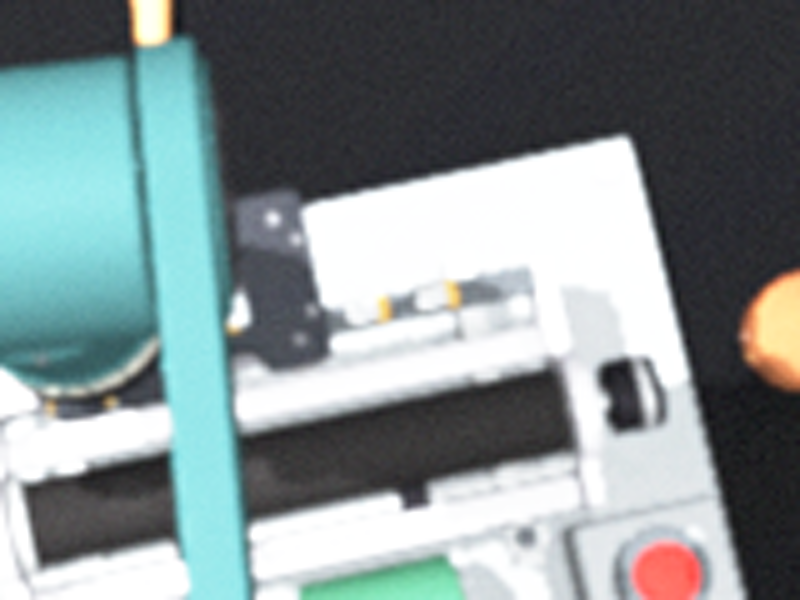

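Tabs 1 and 2 lie flat behind the finger: blades at crop (435,295) and (365,308), with their brass pins on the right. Now I'll finish tab6 and then lift.

Emit:
move_arm(
  increments=[
    [[0,0,-0.06,0,0,0,0],[0,0,-0.12,0,0,0,0],[0,0,-0.18,0,0,0,0],[0,0,-0.24,0,0,0,0],[0,0,-0.3,0,0,0,0],[0,0,-0.36,0,0,0,0],[0,0,-0.36,0,0,0,0],[0,0,-0.36,0,0,0,0]],
  ],
)

```text
time: 7.3
tool_pos: [0.5118, 0.1417, 0.2885]
ee_rot: [-3.141, 0.0, 0.191]
wrist_force: [0.1, -0.5, -0.1]
width: 0.0008
```

Emit:
move_arm(
  increments=[
    [[0,0,0,-0.1,0,0,0],[0,0,0,-0.3,0,0,0],[0,0,0,-0.6,0,0,0],[0,0,0,-0.8,0,0,0],[0,0,0,-1,0,0,0]],
  ],
)

```text
time: 7.72
tool_pos: [0.512, 0.1408, 0.3911]
ee_rot: [3.141, -0.002, 0.19]
wrist_force: [0.7, 0.9, -0.3]
width: 0.0006
```

Emit:
move_arm(
  increments=[
    [[0,-0.3,0,-0.2,0,0,0],[0,-0.6,0,-0.2,0,0,0],[0,-1,0,-0.2,0,0,0]],
  ],
)

```text
time: 7.97
tool_pos: [0.4139, 0.1218, 0.4108]
ee_rot: [3.141, -0.004, 0.19]
wrist_force: [-0.4, -0.6, 0.6]
width: 0.0004
```

Emit:
move_arm(
  increments=[
    [[0,-0.3,0,0,0,0,0],[0,-0.6,0,0,0,0,0],[0,-1,0,0,0,0,0],[0,-1,0,0,0,0,0],[0,-1,0,0,0,0,0]],
  ],
)

```text
time: 8.38
tool_pos: [0.3141, 0.1029, 0.41]
ee_rot: [3.141, -0.004, 0.19]
wrist_force: [1.4, -0.7, 0.2]
width: 0.0001
```

```bash
python3 - <<'E'
from h import *
st()
p,D=robot.snapshot('top');np.savez("top7.npz",p=p,d=D);cv2.imwrite('pics/top7.png',cv2.resize(p[110:320,190:450,::-1],None,fx=2.8,fy=2.8,interpolation=cv2.INTER_CUBIC))
p,D=robot.snapshot('side');np.savez("side7.npz",p=p,d=D);cv2.imwrite('pics/side7.png',cv2.resize(p[100:300,270:450,::-1],None,fx=2.9,fy=2.9,interpolation=cv2.INTER_CUBIC))
E
```

```text
t 8.3833 tcp [0.3141 0.1029 0.41  ] rpy [ 3.1413 -0.0045  0.19  ] tip rig xy mm -138.4 98.9 tip z 210.8 F [ 1.35 -0.65  0.18] w 7.632475921176784e-05
to start, tool axes, units .1m [2.    2.108 1.212]
```

View pics/top7.png

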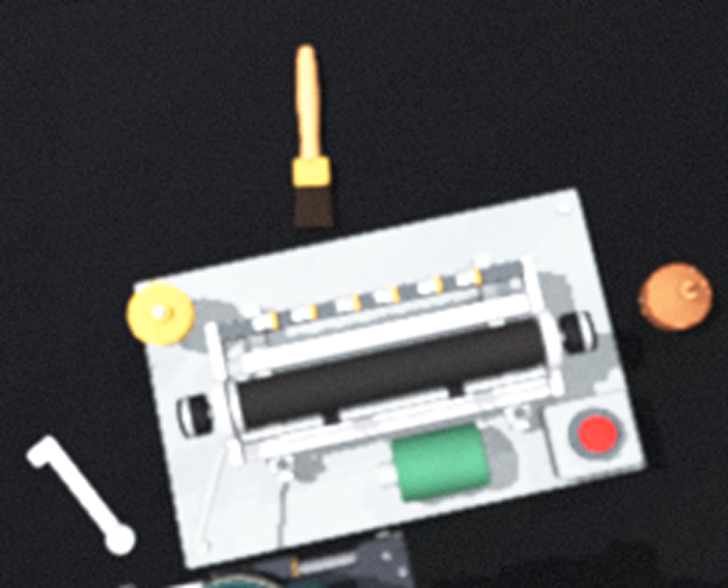

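View pics/side7.png

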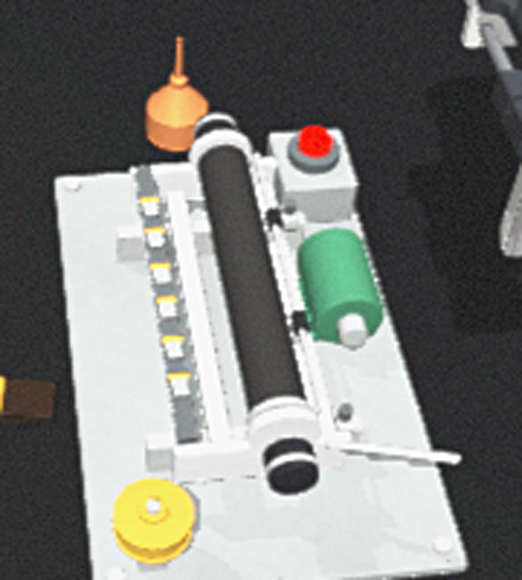

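Both views show all six blades flat towards the barrel, and nothing else appears to have moved. I'll back off a little more, check the numbers and hand in.

Emit:
move_arm(
  increments=[
    [[0,-0.2,0,-0.2,0,0,0],[0,-0.3,0,-0.4,0,0,0],[0,-0.3,0,-0.4,0,0,0],[0,-0.3,0,-0.4,0,0,0]],
  ],
)

```text
time: 8.82
tool_pos: [0.2874, 0.0977, 0.4496]
ee_rot: [3.141, -0.002, 0.19]
wrist_force: [-0.2, -1.5, -1.2]
width: 0.0005
```

```bash
python3 - <<'E'
from h import *
D=np.load("side7.npz")['d'];n="side";v,uu=np.indices(D.shape);c=C[n];K=c['mtx']
P=np.stack([(uu-K[0,2])/K[0,0]*D,(v-K[1,2])/K[1,1]*D,D],-1);W=(P-c['t'])@c['R'];q=W[...,:2]-O;rx=q@x*1e3;ry=q@u*1e3;z=W[...,2]*1e3
for y in(-88,-56,-20,12,48,80):
    m=(abs(rx-62)<5)&(ry>y-3)&(ry<y+18)&(z>80);print(y,"median,max z",np.median(z[m]).round(1),z[m].max().round(1))
for n in("top","side"):
    a=np.load(n+"0.npz")['p'];b=np.load(n+"7.npz")['p']
    for nm,r in {"top":{"brush":(120,195,285,315),"key":(260,312,195,242),"oiler":(200,232,415,448),"button":(255,275,393,413)},"side":{"brush":(225,250,205,292),"key":(315,368,368,430),"oiler":(110,152,318,344),"button":(140,158,368,390)}}[n].items():
        s=(slice(r[0],r[1]),slice(r[2],r[3]))
        d=cv2.phaseCorrelate(cv2.cvtColor(a[s],cv2.COLOR_RGB2GRAY).astype(float),cv2.cvtColor(b[s],cv2.COLOR_RGB2GRAY).astype(float));print(n,nm,np.round(d[0],2))
st(); robot.close_job()
E
```

```text
-88 median,max z 89.3 91.6
-56 median,max z 89.1 91.6
-20 median,max z 89.1 93.7
12 median,max z 89.0 91.5
48 median,max z 89.6 93.1
80 median,max z 89.5 92.4
top brush [0.03 0.52]
top key [0.   0.04]
top oiler [0.05 0.13]
top button [0.13 0.2 ]
side brush [-0.03  0.54]
side key [-0.07  0.02]
side oiler [0.53 0.58]
side button [0.06 0.05]
t 8.8167 tcp [0.2874 0.0977 0.4496] rpy [ 3.1414e+00 -2.4000e-03  1.9010e-01] tip rig xy mm -166.0 98.9 tip z 250.4 F [-0.24 -1.49 -1.22] w 0.0005149738381349391
to start, tool axes, units .1m [2.277 2.107 1.605]
the job is handed in; nothing more can be done
```

All six tab stops are folded flat towards the barrel, and the job is handed in; it reports no verdict. I swept the closed fingertips along the rack from the right-hand end at about 89.5 to 91 mm nominal tip height. The stroke stayed on the row throughout, with short pauses to look. I then lifted and backed off, finishing at 8.8 s.

**Last checks**
- **Tab stops:** both views show all six flat. Depth readings over the blades have medians of 89 to 89.6 mm, where upright ones reached about 102 mm.
- **Force:** wrist force read at the end of each move stayed under about 2 N. That is noise level, and peaks during a move were not recorded.
- **Surroundings:** brush, shift key, oil can and button show image shifts of at most about 0.8 pixel, which is under 2 mm.
- **Clearance:** the fingertips ended about 250 mm up, on the typist's side of the rig.

**Disagreements**
- **Fingertip height:** the depth camera showed the finger's front face ending about 10 mm above the nominal tip height. I took this to be a bevelled tip; tab1 folding at the nominal height bore that out.
- **Pin positions:** the two cameras differed by up to 2 mm, so I used the average.

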